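# Line up the wing stud and hold the filter cover down on its seal

## Task

Turn the wing stud on the filter housing until its wing lies straight across the housing, in line with the two tick marks, so that the slot of the cover can pass over it. Then take the cover with the long slot out of the crate (leave the other cover, with two round holes, in there), put it over the stud and the dowel onto the spring-loaded seal, and press it down firmly and level, most of the way through the seal's spring travel. Finish while still holding it pressed down like that with the fingers; do not let go.

Things in the scene. Friction and masses are not known exactly. Their poses are not given: they have to be found in the camera images.
- housing: Fixed low grey filter housing, 150 (x) by 210 (y) mm, rim 50 mm above the table, hose spigot on its +x side. Origin: centre of its underside; z up. In the recess of its top: a black rubber seal frame on springs, a steel wing stud at x=0, y=+44 mm, a dowel at x=0, y=-46 mm. Two dark ticks on the rim beside the stud show the line the wing must take: the housing's x axis.
- seat (a point): Centre of the seal's top face when the seal is not pressed: on the housing's centre, 60 mm above the table; axes as the housing's.
- dowel_top (a point): Tip of the fixed upright steel dowel, 72 mm above the table; 8 mm in diameter, its last 6 mm tapered.
- seal (a joint): How far the seal frame (72 by 138 mm outside, bars 9.5 mm wide) is pushed down, in m: 0 free, 0.008 at its stop, the cover then 8 mm below the free level. Spring 1.5 N per mm (12 N at the stop). The weight of seal and cover alone moves it 1 to 2 mm.
- wing_stud (a joint): Angle of the wing stud about the vertical, rad, counterclockwise from above: 0 = wing along the housing's y axis (locked); +1.57 or -1.57 = along its x axis, lined up for the cover's slot (either will do). Stops at +-1.62; starts within 0.75 of 0. It stays where it is left (friction 0.05 N m).
- stud_top (a point): Centre of the top of the stud's wing, on its turning axis, 81 mm above the table. The wing is an upright flat bar 28 mm long and 9 mm thick, from 59 to 81 mm above the table, on a neck 8 mm in diameter. This point's axes turn with the wing: y along its length, x across its thickness.
- slotted_cover: The cover to fit, loose, lying flat in the crate: aluminium plate 64 (x) by 130 (y) by 5 mm, 0.11 to 0.23 kg. On its centre a black upright grip rib 12 mm thick (x), 40 mm long (y), from 5 to 31 mm above the underside. Origin: centre of the underside; z up. Fitted, its axes lie along the housing's; it does not fit the other way round. It may lie in either place in the crate.
- slot (a point): Centre of the cover's slot, in its top face: 32 mm (x) by 14.5 mm (y), cut through, at y=+44 mm from the cover's centre; the wing passes through it. The round hole for the dowel, 12.5 mm, is at y=-46 mm.
- blank_cover: The other cover, same size, rib and material, but with a round 12.5 mm hole at each end and no slot; leave it in the crate. Origin: centre of the underside.
- crate: Fixed plywood crate, 236 (x) by 272 (y) by 45 mm high outside, walls and floor 6 mm. Origin: centre of its underside. The two covers lie in it side by side, long sides roughly along the crate's y axis; beyond their +y ends lie a trimming tool and a brush, beyond their -y ends tongs, all under 15 mm high.

How it is judged:
By the outcome, as a careful person would: the job done as asked, in the order asked, and still so for the second after the job is handed in, while the arm keeps its last pose, push and grip.
It also fails if it takes over 58 s, if anything falls off the work surface, if the arm or the gripper's body presses on something with over 40 N, if the wrist force passes 120 N, or if a joint passes its speed limit or range.

## Robot

A 6-joint arm with a two-finger parallel gripper is mounted at the origin on a cart in front of the work surface, level with it; the furniture and walls round the work are solid. World frame = base frame: x ahead of the robot, y to its left, z up, the work surface at z = 0. Lengths are in m, angles in degrees, forces in N, time in s.
With the tool pointing down it reaches from about 0.4 to 0.825 m from the base axis. Payload 7 kg.
Tool frame: the origin (TCP) lies between the finger pads; the fingertips stand 22 mm ahead of it and the grasp point (between the pads) lies 3 mm ahead of it; z points along the fingers, y is the direction in which the jaws open and shut (so a half turn about z gives the same grasp; the last joint's range is limited). The gripper opens to 88 mm and grips with 3 to 60 N. Pads are 19 mm wide; open, the fingers measure 130 mm over their backs; the gripper's body (78 mm by 193 mm) begins 47 mm behind the grasp point.
Start: joints at [84.975, 20.546, 0.682, 0, -70.136, -16.507], TCP at [0.248, 0.628, 0.249] pointing down, gripper open.
Joint ranges: [-176.03, 176.03], [-82.01, 121.73], [-58.28, 71.71], [-173.87, 95.51], [-174.79, -0.11], [-173.66, 173.66]. Speed limits (degrees/s): [136.94, 136.94, 172.46, 180, 180, 180].

## Interface

Orientations are given as [roll, pitch, yaw] about the fixed x, y, z axes, in that order (R = Rz(yaw) Ry(pitch) Rx(roll)).
In Python, from plant import telemetry, cams, r gives the robot as it stands.
- The arm moves only by the tool carry_out, never from a script. Its argument "commands" is one flat list of numbers, 5 for each row, row after row: the shift along the world's x, y, z as a fraction of full scale, then the turn about the world's z as a fraction of full scale, then the gripper's target within -1 to 1 (shut at 1, half-way at 0, fully open at -1). In form: [x, y, z, turn, claw, x, y, z, turn, claw, ...]. A call has 1 to 8 rows; each row shifts and turns the commanded pose from where the row before left it; what a row does not reach is not made up. Full scale, the value 1, is 0.04 m for a shift and 4 degrees for a turn. A row lasts 1/10 s, in which the tool goes at most 50 mm and 8.59 degrees, less where a joint would pass 70% of its speed; a pose out of reach is approached as far as the arm can. A call with a number of a shift or a turn outside -1 to 1 is refused whole. A call with a gripper value outside its range is refused whole. The fingers move at their own pace and stop on an object; "grip_force" is the grip in N (left out, the last holds). Time passes only in rows, so rows that do not move let the fingers close. It gives the time, the measured TCP pose, the force and the opening at its end, in the units of the state.
- telemetry.get_state(): the state, without advancing time (a new reading comes with each control period).
- cams.capture(name): name is "side" or "top"; returns a dict with "frame" (400x640x3 uint8, red, green, blue), "camera_matrix" (3x3 intrinsics, pixels), "k1" (the pictures are not rectified: a ray, as slopes to the right and down, at radius r is drawn at 1 + k1 r^2 times it, then the intrinsics apply), "camera_from_world" (4x4, takes a point from world to camera coordinates). Camera axes: x right, y down, z forward; pixel columns grow to the right and rows downward; lengths in m; the calibration is good to about 2 mm. A picture is of the moment at which its call begins. There is no depth.
- r.close_job(): hands the job in, once; it reports no verdict.
The state is a dict: "time_s": time; "joints": joint angles; "qd": joint speeds; "joint_torque": joint torques, N m; "tcp_pos": TCP position; "eef_rot": TCP orientation; "contact_force": force on the tool from outside, world axes, zero at the start; "moment": the same for the moment, N m; "gripper_width": finger opening in m.
Only numpy, scipy, OpenCV 4.12 (cv2) and the standard library are available. Lean on these libraries where they do the work, as an engineer would, in place of code of your own. Each camera call takes 0.05 s, during which the arm holds its last target. There are 200 camera calls.

## Working session

There is one attempt and no reset: what is moved stays moved. The work goes in short steps, Python scripts to look and compute and a tool call to move; the robot and the scene stay as the last step left them, time stands still between calls to the robot, and variables do not carry over. Pictures are saved under pics/ and viewed, about 8 in all and at most 12, crops included, and the job is handed in when it is done.

Besides the shell and the picture viewer there is one more tool, called after "Request:" by a JSON object that holds its "fn" and its "kwargs", one argument or row to a line. carry_out: Moves the arm, as the interface text tells. Shift numbers are shares of 0.04 m and turn numbers shares of 4 degrees, none past 1 either way. Its arguments: {"type":"object","properties":{"commands":{"type":"array"},"grip_force":{"type":"number"}},"required":["commands"]}

```bash
ls; mkdir -p pics; cat > h.py <<'E'
import numpy as np, cv2
from plant import telemetry, cams, r
def cap(name, fn=None):
    c=cams.capture(name)
    np.savez(f'{name}.npz',**{k:np.array(v) for k,v in c.items()})
    if fn: cv2.imwrite(fn,c['frame'][:,:,::-1])
    return c
def load(name): return dict(np.load(f'{name}.npz'))
def ray(c,u,v):
    K=np.array(c['camera_matrix']);k=float(c['k1']);T=np.array(c['camera_from_world'])
    d=np.array([(u-K[0,2])/K[0,0],(v-K[1,2])/K[1,1]]);p=d.copy()
    for _ in range(30): p=d/(1+k*(p@p))
    R=T[:3,:3];o=-R.T@T[:3,3];return o,R.T@np.array([p[0],p[1],1])
def at(c,u,v,z):
    o,d=ray(c,u,v);return (o+d*(z-o[2])/d[2])
def proj(c,P):
    K=np.array(c['camera_matrix']);k=float(c['k1']);T=np.array(c['camera_from_world'])
    q=T[:3,:3]@np.array(P)+T[:3,3];s=q[:2]/q[2];s=s*(1+k*(s@s));return np.array([K[0,0]*s[0]+K[0,2],K[1,1]*s[1]+K[1,2]])
def crop(c,u0,v0,u1,v1,s,fn):
    cv2.imwrite(fn,cv2.resize(np.array(c['frame'])[v0:v1,u0:u1,::-1],None,fx=s,fy=s,interpolation=cv2.INTER_CUBIC))
def st():
    s=telemetry.get_state();print({k:np.round(s[k],4).tolist() for k in('time_s','joints','tcp_pos','eef_rot','contact_force','moment','gripper_width')})
E
python3 - <<'E'
from h import *
a=cap('top','pics/t0.png');b=cap('side','pics/s0.png');st()
for c in(a,b):print(np.round(c['camera_matrix'],1).tolist(),c['k1'],np.round(c['camera_from_world'],3).tolist())
E
```

```text
pics
{'time_s': 0.1, 'joints': [84.9777, 20.5877, 0.6392, -0.0185, -70.1361, -16.5087], 'tcp_pos': [0.2476, 0.6275, 0.2477], 'eef_rot': [179.914, -0.0074, -21.5373], 'contact_force': [-0.9886, -0.197, 0.5416], 'moment': [0.0286, -0.0085, -0.0476], 'gripper_width': 0.0878}
[[362.2, 0.0, 318.4], [0.0, 362.2, 199.9], [0.0, 0.0, 1.0]] 0.008046783876983094 [[-0.008, -1.0, -0.008, 0.06], [-0.991, 0.009, -0.133, 0.543], [0.133, 0.006, -0.991, 0.874], [0.0, 0.0, 0.0, 1.0]]
[[461.3, 0.0, 332.5], [0.0, 461.3, 193.5], [0.0, 0.0, 1.0]] 0.01688244519526912 [[0.984, -0.177, 0.011, -0.485], [-0.06, -0.39, -0.919, 0.147], [0.167, 0.904, -0.395, 1.125], [0.0, 0.0, 0.0, 1.0]]
```

View pics/t0.png

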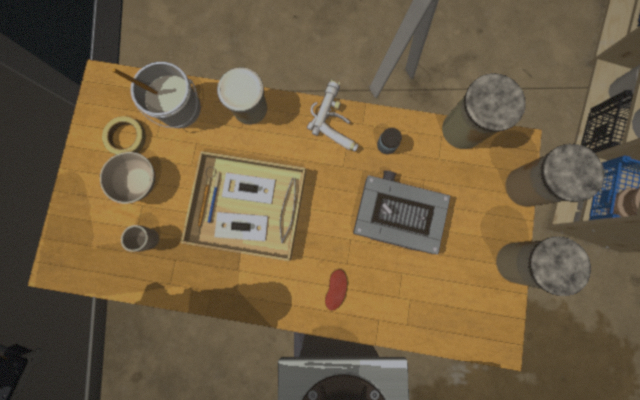

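View pics/s0.png

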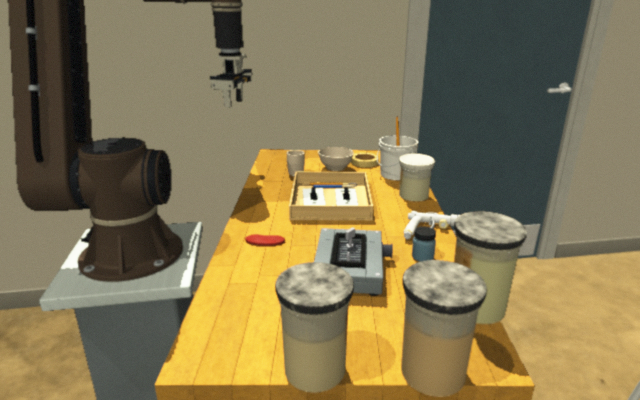

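```bash
python3 - <<'E'
from h import *
c=load('top')
A=np.array(c['frame'])[145:265,180:310,::-1];B=np.array(c['frame'])[165:260,345:460,::-1]
f=lambda i:cv2.resize(i,None,fx=6,fy=6,interpolation=cv2.INTER_CUBIC)[:600,:800]
cv2.imwrite('pics/c1.png',cv2.resize(A[:100],None,fx=6,fy=6,interpolation=cv2.INTER_CUBIC));cv2.imwrite('pics/c2.png',f(B))
E
```

```text
(no output)
```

View pics/c1.png

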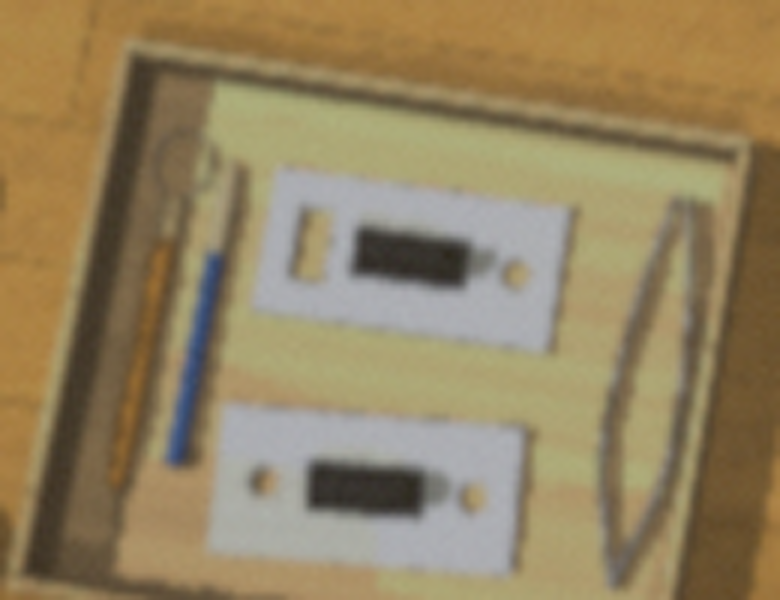

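View pics/c2.png

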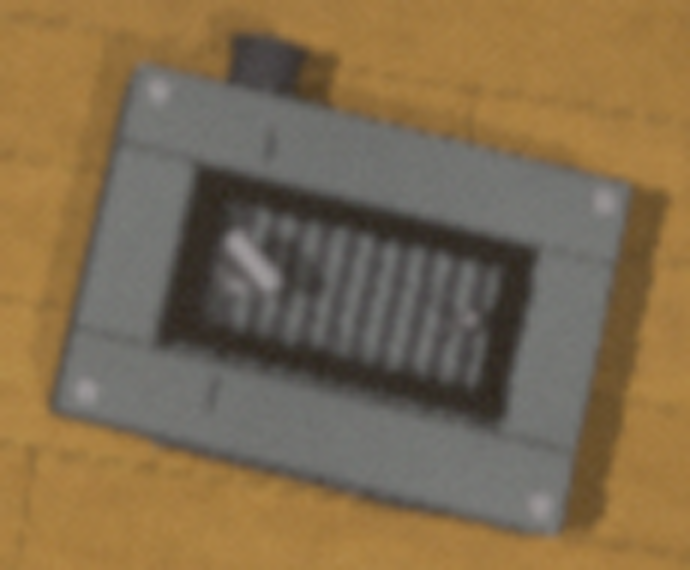

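```bash
python3 - <<'E'
from h import *
c=load('top')
p=lambda u,v,z,o:at(c,o[0]+u/6-.5+1/12,o[1]+v/6-.5+1/12,z)
H=(345,165);C=(180,145)
def rect(q,n):
    q=np.array(q);ctr=q.mean(0);y=(q[0]-q[1]+q[3]-q[2])[:2];x=(q[0]-q[3]+q[1]-q[2])[:2]
    print(n,ctr.round(4),'yaw from y',np.degrees(np.arctan2(-y[0],y[1])).round(2),'from x',np.degrees(np.arctan2(x[1],x[0])).round(2),'L',np.linalg.norm(y)/2,np.linalg.norm(x)/2)
rect([p(u,v,.05,H) for u,v in[(137,65),(628,183),(558,532),(52,408)]],'housing')
t=[p(270,143,.05,H),p(212,394,.05,H)];d=t[0]-t[1];print('ticks',t,np.degrees(np.arctan2(d[1],d[0])))
w=[p(228,235,.081,H),p(274,287,.081,H)];d=w[0]-w[1];print('wing',np.mean(w,0),np.linalg.norm(d),'yaw y',np.degrees(np.arctan2(-d[0],d[1])))
print('dowel',p(470,318,.072,H))
rect([p(u,v,.011,C) for u,v in[(285,170),(573,208),(550,352),(255,312)]],'cover')
print('slot',p(313,245,.011,C),'hole',p(516,275,.011,C))
r_=[p(u,v,.037,C) for u,v in[(357,229),(470,242),(466,290),(352,275)]];rect(r_,'rib')
print('crate',[p(u,v,.045,C)[:2].round(3) for u,v in[(135,45),(748,140)]])
E
```

```text
housing [ 0.5052 -0.1491  0.05  ] yaw from y -14.31 from x -14.69 L 0.20809128746983285 0.14666848519755543
ticks [array([ 0.56850391, -0.1214582 ,  0.05      ]), array([ 0.46515861, -0.09433938,  0.05      ])] -14.703466986314634
wing [ 0.51611246 -0.10634282  0.081     ] 0.027249786843585068 yaw y -50.0255506285044
dowel [ 0.49347126 -0.19433557  0.072     ]
cover [0.5796 0.2361 0.011 ] yaw from y -8.21 from x -9.42 L 0.12794849118825644 0.06352082081202395
slot [0.58664554 0.28074968 0.011     ] hole [0.57266674 0.19252948 0.011     ]
rib [0.5757 0.2327 0.037 ] yaw from y -7.62 from x -4.4 L 0.048353723391409933 0.020098432641153158
crate [array([0.667, 0.35 ]), array([0.624, 0.09 ])]
```

Request:
{"fn": "carry_out", "kwargs": {
  "commands": [0.28, -0.765, 0, 0.64, 0, 0.28, -0.765, 0, 0.64, 0, 0.28, -0.765, 0, 0.64, 0, 0.28, -0.765, 0, 0.64, 0, 0.28, -0.765, 0, 0.64, 0, 0.28, -0.765, 0, 0.64, 0, 0.28, -0.765, 0, 0.64, 0, 0.28, -0.765, 0, 0.64, 0],
  "grip_force": 15
}}

```text
time_s: 0.9
tcp_pos: [0.3375, 0.3816, 0.2483]
eef_rot: [180.0, 0.0, -0.9]
contact_force: [0.3, -0.6, 1.5]
gripper_width: 0.0438
```

Request:
{"fn": "carry_out", "kwargs": {
  "commands": [0.28, -0.765, 0, 0.64, 0, 0.28, -0.765, 0, 0.64, 0, 0.28, -0.765, 0, 0.64, 0, 0.28, -0.765, 0, 0.64, 0, 0.28, -0.765, 0, 0.64, 0, 0.28, -0.765, 0, 0.64, 0, 0.28, -0.765, 0, 0.64, 0, 0.28, -0.765, 0, 0.64, 0]
}}

```text
time_s: 1.7
tcp_pos: [0.427, 0.1369, 0.2485]
eef_rot: [-180.0, 0.0, 19.5]
contact_force: [0.8, 0.3, 1.2]
gripper_width: 0.0439
```

Request:
{"fn": "carry_out", "kwargs": {
  "commands": [0.28, -0.765, -0.2, 0.64, 0, 0.28, -0.765, -0.2, 0.64, 0, 0.28, -0.765, -0.2, 0.64, 0, 0.28, -0.765, -0.2, 0.64, 0, 0.28, -0.765, -0.2, 0.64, 0, 0.28, -0.765, -0.2, 0.64, 0, 0.28, -0.765, -0.2, 0.64, 0, 0.28, -0.765, -0.2, 0.64, 0]
}}

```text
time_s: 2.5
tcp_pos: [0.5166, -0.1079, 0.184]
eef_rot: [-180.0, 0.0, 40.0]
contact_force: [-0.3, -0.3, 0.9]
gripper_width: 0.0434
```

Request:
{"fn": "carry_out", "kwargs": {
  "commands": [0, 0, 0, 0, 0, 0, 0, 0, 0, 0]
}}

```text
time_s: 2.7
tcp_pos: [0.5161, -0.1072, 0.1838]
eef_rot: [-179.9, 0.1, 39.8]
contact_force: [-0.8, 0.4, 0.7]
gripper_width: 0.0442
```

Request:
{"fn": "carry_out", "kwargs": {
  "commands": [0, 0, -0.35, 0, 0, 0, 0, -0.35, 0, 0, 0, 0, -0.35, 0, 0, 0, 0, -0.35, 0, 0, 0, 0, -0.35, 0, 0, 0, 0, -0.35, 0, 0, 0, 0, -0.35, 0, 0, 0, 0, 0, 0, 0]
}}

```text
time_s: 3.5
tcp_pos: [0.5153, -0.1056, 0.0854]
eef_rot: [-179.9, 0.1, 39.9]
contact_force: [-0.2, -0.3, 1.0]
gripper_width: 0.0441
```

```bash
python3 - <<'E'
from h import *
a=cap('top');b=cap('side');st()
f=lambda i:cv2.resize(i,(560,420),interpolation=cv2.INTER_CUBIC)
A=f(np.array(a['frame'])[165:255,350:470,::-1]);B=f(np.array(b['frame'])[195:285,300:420,::-1])
cv2.imwrite('pics/d1.png',cv2.resize(np.hstack([A,B]),(800,300)))
E
```

```text
{'time_s': 3.6, 'joints': [9.755, 16.2945, -29.6504, 0.0098, -44.0559, 120.1992], 'tcp_pos': [0.5166, -0.1058, 0.087], 'eef_rot': [179.9945, 0.0041, 39.9612], 'contact_force': [-0.0787, -0.8636, -0.0261], 'moment': [-0.044, -0.1041, 0.0257], 'gripper_width': 0.0437}
```

View pics/d1.png

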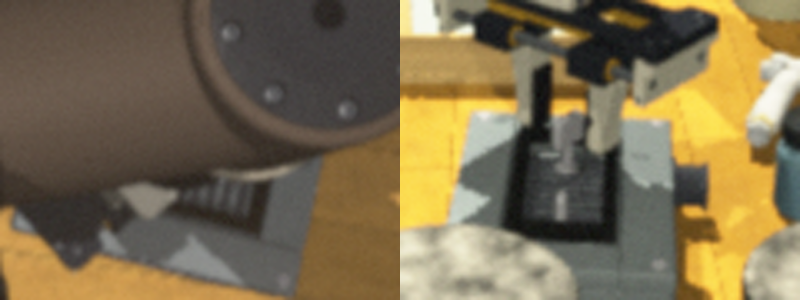

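The side crop shows the open fingers either side of the wing (about 567,140), just above the seal. The top view is blocked by the arm. I'll close the fingers gently.

Request:
{"fn": "carry_out", "kwargs": {
  "commands": [0, 0, 0, 0, 1, 0, 0, 0, 0, 1, 0, 0, 0, 0, 1, 0, 0, 0, 0, 1, 0, 0, 0, 0, 1, 0, 0, 0, 0, 1],
  "grip_force": 12
}}

```text
time_s: 4.2
tcp_pos: [0.5167, -0.1067, 0.0867]
eef_rot: [180.0, -0.0, 39.9]
contact_force: [1.1, 0.0, 1.3]
gripper_width: 0.0092
```

Request:
{"fn": "carry_out", "kwargs": {
  "commands": [0, 0, 0, -0.85, 1, 0, 0, 0, -0.85, 1, 0, 0, 0, -0.85, 1, 0, 0, 0, -0.85, 1, 0, 0, 0, -0.85, 1, 0, 0, 0, -0.85, 1, 0, 0, 0, -0.85, 1, 0, 0, 0, -0.85, 1]
}}

```text
time_s: 5.0
tcp_pos: [0.5169, -0.1071, 0.0867]
eef_rot: [179.9, -0.0, 12.6]
contact_force: [0.6, -4.6, -1.3]
gripper_width: 0.0091
```

Request:
{"fn": "carry_out", "kwargs": {
  "commands": [0, 0, 0, -0.85, 1, 0, 0, 0, -0.85, 1, 0, 0, 0, -0.85, 1, 0, 0, 0, -0.85, 1, 0, 0, 0, -0.85, 1, 0, 0, 0, -0.85, 1, 0, 0, 0, -0.85, 1, 0, 0, 0, -0.85, 1]
}}

```text
time_s: 5.8
tcp_pos: [0.5169, -0.1077, 0.0867]
eef_rot: [179.9, -0.0, -14.6]
contact_force: [1.6, -8.2, -1.2]
gripper_width: 0.0091
```

```bash
python3 -c "
from h import *
st()"
```

```text
{'time_s': 5.8, 'joints': [9.5958, 16.3574, -29.6556, 0.1251, -43.9815, 65.7005], 'tcp_pos': [0.5169, -0.1077, 0.0867], 'eef_rot': [179.9231, -0.0407, -14.6137], 'contact_force': [1.642, -8.2399, -1.2243], 'moment': [-3.145, -0.7728, 0.0567], 'gripper_width': 0.0091}
```

Request:
{"fn": "carry_out", "kwargs": {
  "commands": [0, 0, 0, 0, 0.2, 0, 0, 0, 0, 0.2, 0, 0, 0, 0, 0.2, 0, 0, 0.3, 0, 0.2, 0, 0, 0.6, 0, 0.2, 0, 0, 0.9, 0, 0.2, 0, 0, 0.9, -0.5, 0.2, 0, 0, 0.3, -0.9, 0.2]
}}

```text
time_s: 6.6
tcp_pos: [0.5183, -0.1065, 0.2116]
eef_rot: [-179.9, -0.3, -20.1]
contact_force: [0.0, 0.6, 0.0]
gripper_width: 0.0352
```

Request:
{"fn": "carry_out", "kwargs": {
  "commands": [0.16, 0.86, 0, -0.9, 0, 0.16, 0.86, 0, -0.9, 0, 0.16, 0.86, 0, -0.9, 0, 0.16, 0.86, 0, -0.9, 0, 0.16, 0.86, 0, -0.9, 0, 0.16, 0.86, 0, -0.9, 0, 0.16, 0.86, 0, -0.9, 0, 0.16, 0.86, 0, -0.9, 0]
}}

```text
time_s: 7.4
tcp_pos: [0.5678, 0.1703, 0.2077]
eef_rot: [-179.9, -0.0, -49.0]
contact_force: [0.5, -0.4, -0.2]
gripper_width: 0.0437
```

Request:
{"fn": "carry_out", "kwargs": {
  "commands": [0.16, 0.86, 0, -0.9, 0, 0.16, 0.86, 0, -0.9, 0, 0, 0, 0, -0.9, 0, 0, 0, 0, -0.9, 0, 0, 0, 0, -0.9, 0, 0, 0, 0, -0.9, 0, 0, 0, 0, -0.9, 0, 0, 0, 0, -0.9, 0]
}}

```text
time_s: 8.2
tcp_pos: [0.5804, 0.2376, 0.2076]
eef_rot: [-180.0, 0.0, -77.8]
contact_force: [-0.0, 0.7, -0.2]
gripper_width: 0.0438
```

```bash
python3 - <<'E'
from h import *
a=cap('top');b=cap('side');st()
f=lambda i:cv2.resize(i,(400,300),interpolation=cv2.INTER_CUBIC)
A=f(np.array(a['frame'])[165:255,350:470,::-1]);B=f(np.array(b['frame'])[150:240,280:400,::-1])
cv2.imwrite('pics/d2.png',np.hstack([A,B]))
E
```

```text
{'time_s': 8.3, 'joints': [40.067, 17.6937, -9.0218, -0.0004, -63.2506, -27.7807], 'tcp_pos': [0.5805, 0.2376, 0.2075], 'eef_rot': [-179.9701, 0.0162, -77.714], 'contact_force': [0.6016, 0.129, -0.527], 'moment': [0.1022, -0.0587, 0.0627], 'gripper_width': 0.0437}
```

View pics/d2.png

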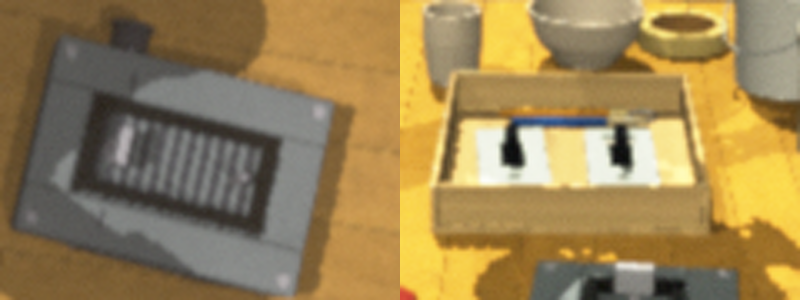

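The top crop shows the wing at (123,145) lying across the housing in line with the ticks. The crate is undisturbed. Next I descend onto the rib of the slotted cover.

Request:
{"fn": "carry_out", "kwargs": {
  "commands": [0, -0.03, -0.5, -0.88, 0, 0, 0, -0.6, -0.88, 0, 0, 0, -0.6, -0.88, 0, 0, 0, -0.6, -0.88, 0, 0, 0, -0.6, -0.88, 0, 0, 0, -0.5, -0.88, 0, 0, 0, -0.4, 0, 0, 0, 0, -0.3, 0, 0]
}}

```text
time_s: 9.1
tcp_pos: [0.5803, 0.2362, 0.0419]
eef_rot: [180.0, -0.0, -98.7]
contact_force: [-0.0, -1.2, 0.3]
gripper_width: 0.0438
```

Request:
{"fn": "carry_out", "kwargs": {
  "commands": [0, 0, -0.18, 0, 0, 0, 0, 0, 0, 0, 0, 0, 0, 0, 0]
}}

```text
time_s: 9.4
tcp_pos: [0.5809, 0.2365, 0.036]
eef_rot: [-180.0, 0.0, -98.8]
contact_force: [0.1, -0.8, -0.2]
gripper_width: 0.0442
```

```bash
python3 - <<'E'
from h import *
b=cap('side');st()
crop(b,270,120,420,230,5,'pics/d3.png')
E
```

```text
{'time_s': 9.45, 'joints': [39.9633, 27.7815, -19.1757, 0.0146, -42.9709, -48.7581], 'tcp_pos': [0.581, 0.2366, 0.0362], 'eef_rot': [-179.9451, 0.0475, -98.7841], 'contact_force': [-0.1561, -0.149, -0.6856], 'moment': [0.1124, -0.0451, 0.0102], 'gripper_width': 0.0437}
```

View pics/d3.png

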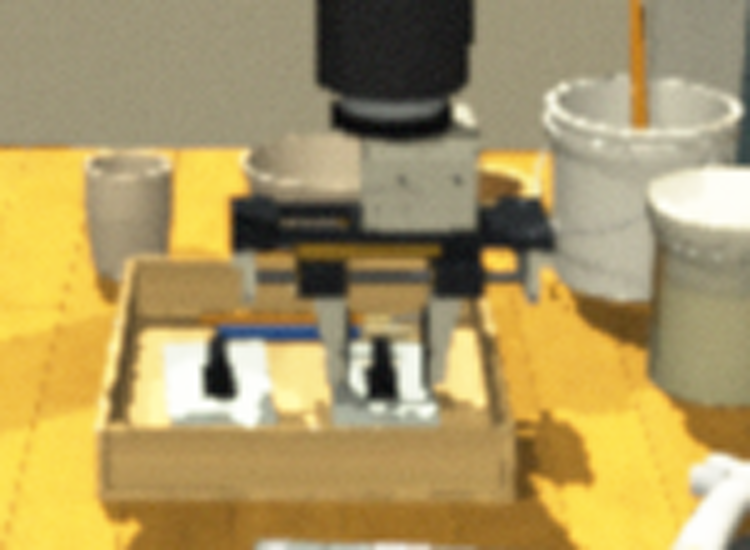

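The side crop shows the fingers straddling the right-hand rib (about 383,370), clear of the walls and the other cover. I'll close on it.

Request:
{"fn": "carry_out", "kwargs": {
  "commands": [0, 0, 0, 0, 1, 0, 0, 0, 0, 1, 0, 0, 0, 0, 1, 0, 0, 0, 0, 1, 0, 0, 0, 0, 1, 0, 0, 0, 0, 1],
  "grip_force": 40
}}

```text
time_s: 10.05
tcp_pos: [0.5804, 0.2363, 0.0355]
eef_rot: [180.0, -0.0, -98.8]
contact_force: [-1.5, 0.1, 1.6]
gripper_width: 0.0117
```

```bash
python3 -c "
from h import *
st()"
```

```text
{'time_s': 10.05, 'joints': [39.9686, 27.8236, -19.227, -0.0029, -42.9569, -48.7756], 'tcp_pos': [0.5804, 0.2363, 0.0355], 'eef_rot': [179.9935, -0.0044, -98.8091], 'contact_force': [-1.5288, 0.1132, 1.6026], 'moment': [0.1108, 0.3566, 0.0445], 'gripper_width': 0.0117}
```

Request:
{"fn": "carry_out", "kwargs": {
  "commands": [0, 0, 0.2, 0, 1, 0, 0, 0.4, 0, 1, 0, 0, 0.5, 0, 1, 0, 0, 0.5, 0, 1, 0, 0, 0.5, 0, 1, 0, 0, 0.5, 0, 1, 0, 0, 0.5, 0, 1, 0, 0, 0.4, 0, 1]
}}

```text
time_s: 10.85
tcp_pos: [0.5807, 0.2363, 0.1771]
eef_rot: [-180.0, 0.0, -98.8]
contact_force: [0.5, -0.4, -1.3]
gripper_width: 0.0117
```

Request:
{"fn": "carry_out", "kwargs": {
  "commands": [-0.157, -0.6, 0, -0.119, 1, -0.157, -0.8, 0, -0.119, 1, -0.157, -0.8, 0, -0.119, 1, -0.157, -0.8, 0, -0.119, 1, -0.157, -0.8, 0, -0.119, 1, -0.157, -0.8, 0, -0.119, 1, -0.157, -0.8, 0, -0.119, 1, -0.157, -0.8, 0, -0.119, 1]
}}

```text
time_s: 11.65
tcp_pos: [0.5298, -0.013, 0.1759]
eef_rot: [-180.0, 0.0, -102.6]
contact_force: [0.6, 0.1, -0.7]
gripper_width: 0.0118
```

Request:
{"fn": "carry_out", "kwargs": {
  "commands": [-0.157, -0.8, 0, -0.119, 1, -0.157, -0.8, 0, -0.119, 1, -0.157, -0.8, 0, -0.119, 1, -0.157, -0.6, 0, -0.119, 1, 0, -0.25, 0, 0, 1, 0, 0, 0, 0, 1, 0, 0, 0, 0, 1]
}}

```text
time_s: 12.35
tcp_pos: [0.5054, -0.1415, 0.1756]
eef_rot: [-180.0, 0.0, -104.5]
contact_force: [0.8, 0.6, -1.6]
gripper_width: 0.0115
```

```bash
python3 - <<'E'
from h import *
a=cap('top');b=cap('side');st()
f=lambda i:cv2.resize(i,(400,300),interpolation=cv2.INTER_CUBIC)
A=np.array(a['frame'])[150:270,340:480,::-1];B=np.array(b['frame'])[150:290,280:420,::-1]
cv2.imwrite('pics/d4.png',np.hstack([cv2.resize(A[:,:],(400,343),interpolation=3),cv2.resize(B,(400,400),interpolation=3)[:343]]))
crop(b,290,170,410,260,6,'pics/d5.png')
E
```

```text
{'time_s': 12.45, 'joints': [5.8474, 9.9955, -24.0808, -0.0052, -55.9126, -20.3196], 'tcp_pos': [0.5055, -0.141, 0.1755], 'eef_rot': [-179.9911, 0.0079, -104.4752], 'contact_force': [0.0403, 0.6194, -0.6846], 'moment': [0.1231, -0.1093, 0.009], 'gripper_width': 0.0119}
```

View pics/d5.png

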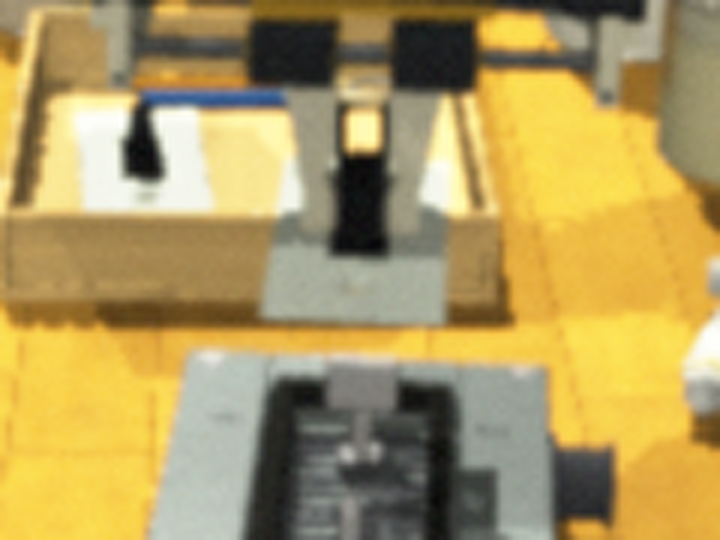

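```bash
python3 - <<'E'
from h import *
c=load('side')
p=lambda u,v,z:at(c,290+u/6-.5+1/12,170+v/6-.5+1/12,z)
th=np.radians(-14.5);R=np.array([[np.cos(th),-np.sin(th)],[np.sin(th),np.cos(th)]])
t=np.array([.5055,-.141])
for n,q in[('cornerL(-32,-65)',p(262,320,.1455)),('cornerR(32,-65)',p(445,323,.1455)),('hole(0,-46)',p(352,288,.1505))]:print(n,(R.T@(q[:2]-t)*1e3).round(1))
h=np.array([.5049,-.15])
for n,q in[('wing top (0,44)',p(362,364,.081)),('dowel(0,-46)',p(352,500,.072)),('rim far L',p(190,352,.05)),('rim far R',p(548,368,.05))]:print(n,(R.T@(q[:2]-h)*1e3).round(1))
for P in([*(h+R@[0,-.046]),.072],[*(h+R@[0,.044]),.081]):print((proj(c,P)-[290,170])*6)
E
```

```text
cornerL(-32,-65) [-33.2 -62.3]
cornerR(32,-65) [ 30.7 -58.4]
hole(0,-46) [ -2.6 -44.1]
wing top (0,44) [-2.  39.5]
dowel(0,-46) [ -1.8 -48.8]
rim far L [-75.3 102.2]
rim far R [ 73.1 102.4]
[354.6764566  493.80092444]
[364.96833338 356.40167917]
```

View pics/d4.png

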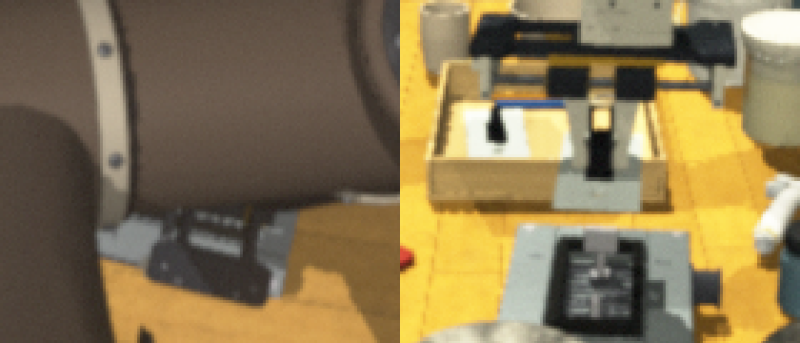

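Wing (362,364) and dowel (352,500) in the side crop match the touch-derived housing centre, apart from a camera bias of about 3 mm. The cover hangs level. I'll move over the seat and stop just above the wing to compare hole and dowel from close by.

Request:
{"fn": "carry_out", "kwargs": {
  "commands": [0, -0.22, -0.3, 0, 1, 0, 0, -0.36, 0, 1, 0, 0, -0.36, 0, 1, 0, 0, -0.3, 0, 1, 0, 0, -0.1, 0, 1, 0, 0, 0, 0, 1, 0, 0, 0, 0, 1]
}}

```text
time_s: 13.15
tcp_pos: [0.5056, -0.1505, 0.1189]
eef_rot: [-180.0, -0.0, -104.5]
contact_force: [-0.3, 0.5, -1.1]
gripper_width: 0.0116
```

```bash
python3 - <<'E'
from h import *
b=cap('side');st()
crop(b,310,200,400,275,8,'pics/d6.png')
E
```

```text
{'time_s': 13.2, 'joints': [4.7518, 13.886, -27.7034, 0.0132, -48.359, -19.2634], 'tcp_pos': [0.5057, -0.1505, 0.1191], 'eef_rot': [-179.9481, 0.0077, -104.5028], 'contact_force': [0.6987, 0.9754, -1.2186], 'moment': [0.0707, -0.0274, 0.0612], 'gripper_width': 0.0118}
```

View pics/d6.png

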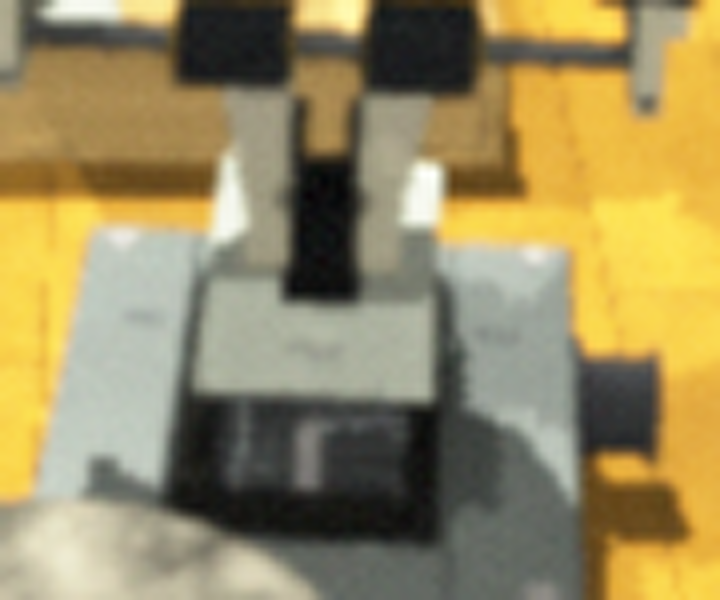

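```bash
python3 - <<'E'
from h import *
c=load('side')
th=np.radians(-14.5);R=np.array([[np.cos(th),-np.sin(th)],[np.sin(th),np.cos(th)]])
t=np.array([.5055,-.1503]);h=np.array([.5049,-.15])
f=lambda o,x,y,z:((proj(c,[*(o+R@[x/1e3,y/1e3]),z])+.5-[310,200])*8).round(0)
for n,a in dict(dowel=(h,0,-46,.072),rimFL=(h,-75,105,.05),rimFR=(h,75,105,.05),sealNL=(h,-36,-69,.06),sealNR=(h,36,-69,.06)).items():print(n,f(*a))
for n,a in dict(hole=(t,0,-46,.094),topNL=(t,-32,-65,.094),topNR=(t,32,-65,.094),botNL=(t,-32,-65,.089),botNR=(t,32,-65,.089),ribtopN_L=(t,-6,-20,.12),ribbotN_L=(t,-6,-20,.094),ribbotN_R=(t,6,-20,.094),hole1mm=(t,0,-45,.094),hole_z1=(t,0,-46,.093)).items():print(n,f(*a))
E
```

```text
dowel [317. 422.]
rimFL [ 96. 226.]
rimFR [577. 248.]
sealNL [178. 499.]
sealNR [447. 512.]
hole [321. 352.]
topNL [198. 381.]
topNR [440. 393.]
botNL [198. 398.]
botNR [439. 409.]
ribtopN_L [306. 220.]
ribbotN_L [304. 304.]
ribbotN_R [347. 306.]
hole1mm [322. 350.]
hole_z1 [321. 355.]
```

Hole (316,347) and dowel tip (308,418) both sit about 5 px from the model in the same direction, so the alignment is good to about 1 mm. I'll nudge x by -0.8 mm and lower gently.

Request:
{"fn": "carry_out", "kwargs": {
  "commands": [-0.02, 0.01, -0.08, 0, 1, 0, 0, -0.08, 0, 1, 0, 0, -0.08, 0, 1, 0, 0, -0.08, 0, 1, 0, 0, 0, 0, 1]
}}

```text
time_s: 13.7
tcp_pos: [0.504, -0.1501, 0.1052]
eef_rot: [179.9, -0.0, -104.5]
contact_force: [0.9, 0.0, -1.6]
gripper_width: 0.0121
```

Request:
{"fn": "carry_out", "kwargs": {
  "commands": [0, 0, -0.07, 0, 1, 0, 0, -0.07, 0, 1, 0, 0, -0.07, 0, 1, 0, 0, 0, 0, 1]
}}

```text
time_s: 14.1
tcp_pos: [0.5041, -0.1501, 0.0969]
eef_rot: [180.0, -0.0, -104.5]
contact_force: [0.0, -0.4, -1.0]
gripper_width: 0.0121
```

Request:
{"fn": "carry_out", "kwargs": {
  "commands": [0, 0, -0.06, 0, 1, 0, 0, -0.06, 0, 1, 0, 0, -0.06, 0, 1, 0, 0, -0.03, 0, 1, 0, 0, 0, 0, 1],
  "grip_force": 55
}}

```text
time_s: 14.6
tcp_pos: [0.5043, -0.1501, 0.0888]
eef_rot: [180.0, -0.0, -104.5]
contact_force: [-0.7, 0.4, -0.8]
gripper_width: 0.0114
```

```bash
python3 -c "
from h import *
st()"
```

```text
{'time_s': 14.6, 'joints': [4.7984, 16.0725, -29.6723, -0.0012, -44.2727, -19.3232], 'tcp_pos': [0.5043, -0.1501, 0.0888], 'eef_rot': [179.9832, -0.005, -104.5256], 'contact_force': [-0.6726, 0.4059, -0.8232], 'moment': [0.1433, 0.0322, -0.0314], 'gripper_width': 0.0114}
```

Request:
{"fn": "carry_out", "kwargs": {
  "commands": [0, 0, -0.04, 0, 1, 0, 0, -0.04, 0, 1, 0, 0, 0, 0, 1, 0, 0, 0, 0, 1]
}}

```text
time_s: 15.0
tcp_pos: [0.5045, -0.1502, 0.086]
eef_rot: [-180.0, -0.0, -104.5]
contact_force: [-1.3, 0.8, 3.6]
gripper_width: 0.012
```

Request:
{"fn": "carry_out", "kwargs": {
  "commands": [0, 0, -0.03, 0, 1, 0, 0, -0.02, 0, 1, 0, 0, 0, 0, 1, 0, 0, 0, 0, 1]
}}

```text
time_s: 15.4
tcp_pos: [0.5045, -0.1501, 0.084]
eef_rot: [-180.0, -0.0, -104.5]
contact_force: [-2.3, 0.9, 5.9]
gripper_width: 0.0116
```

```bash
python3 -c "
from h import *
st()"
```

```text
{'time_s': 15.4, 'joints': [4.8012, 16.4465, -29.9532, 0.0098, -43.5849, -19.3238], 'tcp_pos': [0.5045, -0.1501, 0.084], 'eef_rot': [-179.9832, -0.0013, -104.5156], 'contact_force': [-2.2888, 0.9174, 5.9113], 'moment': [0.414, 0.7803, -0.0053], 'gripper_width': 0.0116}
```

Request:
{"fn": "carry_out", "kwargs": {
  "commands": [0, 0, -0.02, 0, 1, 0, 0, 0, 0, 1, 0, 0, 0, 0, 1]
}}

```text
time_s: 15.7
tcp_pos: [0.5045, -0.1502, 0.0834]
eef_rot: [-180.0, -0.0, -104.5]
contact_force: [-2.3, 1.0, 7.8]
gripper_width: 0.0115
```

Request:
{"fn": "carry_out", "kwargs": {
  "commands": [0, 0, -0.015, 0, 1, 0, 0, 0, 0, 1, 0, 0, 0, 0, 1]
}}

```text
time_s: 16.0
tcp_pos: [0.5045, -0.1502, 0.0828]
eef_rot: [-180.0, -0.0, -104.5]
contact_force: [-2.4, 1.3, 9.1]
gripper_width: 0.0113
```

```bash
python3 - <<'E'
from h import *
b=cap('side');st()
crop(b,310,200,400,275,8,'pics/d7.png')
E
```

```text
{'time_s': 16.05, 'joints': [4.8001, 16.5419, -30.0275, 0.0128, -43.4105, -19.3219], 'tcp_pos': [0.5045, -0.1502, 0.0828], 'eef_rot': [-179.9781, -0.0017, -104.5125], 'contact_force': [-2.4924, 1.1449, 8.2513], 'moment': [0.4293, 1.0253, 0.0159], 'gripper_width': 0.0117}
```

View pics/d7.png

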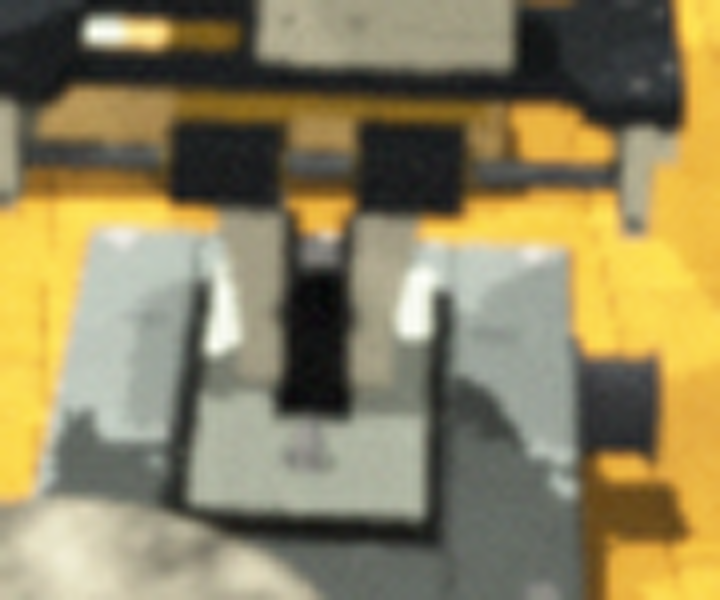

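The cover sits flat inside the seal frame, the dowel shows through its hole (308,445), and the wing stands up behind the rib (320,248). By position and force the seal is pushed in about 7 mm, so I'm handing in while still holding it.

```bash
python3 -c "
from h import *
st(); r.close_job()"
```

```text
{'time_s': 16.05, 'joints': [4.8001, 16.5419, -30.0275, 0.0128, -43.4105, -19.3219], 'tcp_pos': [0.5045, -0.1502, 0.0828], 'eef_rot': [-179.9781, -0.0017, -104.5125], 'contact_force': [-2.4924, 1.1449, 8.2513], 'moment': [0.4293, 1.0253, 0.0159], 'gripper_width': 0.0117}
the job is handed in; nothing more can be done
```

The job is handed in at about 16 s, with the slotted cover over the stud and dowel and still held pressed down with a 55 N grip. The other cover stayed in the crate.

- **Stud:** I turned it about 54° clockwise, and the top camera then showed the wing lined up with the ticks.
- **Fit:** The cover went over the wing and dowel with no noticeable contact force. The last side picture shows it flat inside the seal frame with the dowel through its hole.
- **Press:** The seal is about 7 mm into its 8 mm travel. That comes from the tool height (about 7.2 mm) and the push, about 8 to 9 N measured plus the cover's weight. The tool is level to within 0.03°.
- **Checks that disagreed:** The side camera read about 3 mm off the touch-based positions, so I used it only for relative alignment. A small sideways force of about 2.5 N remained at the end.

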